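Put the case-press dies back on their rack in order of size

ROBOT

A 6-joint arm with a two-finger parallel gripper is mounted at the origin on a cart in front of the work surface, level with it; the furniture and walls round the work are solid. World frame = base frame: x ahead of the robot, y to its left, z up, the work surface at z = 0. Lengths are in m, angles in rad, forces in N, time in s.
With the tool pointing down it reaches from about 0.35 to 0.85 m from the base axis. Payload 8.1 kg.
Tool frame: the origin (TCP) lies at the very end of the fingers, on their centre line; the grasp point (between the pads) lies 19 mm behind it; z points along the fingers, y is the line along which they close (so a half turn about z gives the same grasp; the last joint's range is limited). The gripper opens to 93 mm and grips with 3 to 60 N. Pads are 15 mm wide; open, the fingers measure 128 mm over their backs; the gripper's body (75 mm by 188 mm) begins 65 mm behind the grasp point.
Start: joints at [1.104, 0.13, 1.488, -0, 1.523, -0.085], TCP at [0.224, 0.557, 0.219] pointing down, gripper open.
Joint ranges: [-2.96, 2.96], [-0.89, 2.26], [0.02, 2.5], [-1.34, 4.48], [0, 2.73], [-2.66, 2.66]. Speed limits (rad/s): [2.39, 2.39, 2.79, 3.14, 3.14, 3.14].

INTERFACE

Orientations are given as a rotation vector (axis times angle).
In Python, from plant import robot gives the robot as it stands.
- The arm moves only by the tool play_rows, never from a script. Its argument "deltas" is one flat list of numbers, 5 for each row, row after row: the shift along the tool's x, y, z in mm, then the turn about the tool's z in degrees, then the finger opening in mm, from 0 to 93. A call has 1 to 10 rows; each row shifts and turns the commanded pose from where the row before left it, along the tool's axes as they then stand; what a row does not reach is not made up. A row lasts 1/12 s, in which the tool goes at most 41.7 mm and 7.16 degrees, less where a joint would pass 70% of its speed; a pose out of reach is approached as far as the arm can. A call with a gripper value outside its range is refused whole. The fingers move at their own pace and stop on an object; "newtons" is the grip in N (left out, the last holds). Time passes only in rows, so rows that do not move let the fingers close. It gives the time, the measured TCP pose, the force, the opening and the grip force at its end, in the units of the state.
- robot.read_state(): the state, without advancing time (a new reading comes with each control period).
- robot.read_camera(name): name is "scene" or "top"; returns a dict with "pixels" (400x640x3 uint8, blue, green, red), "mtx" (3x3 intrinsics, pixels), "D" ([k1, k2, p1, p2, k3] as OpenCV has them; the pictures are not rectified), "eye" and "rotation" of the camera in the world. Camera axes: x right, y up, looking along -z (the intrinsics and any distortion apply to the point x, -y, -z); pixel columns grow to the right and rows downward; lengths in m; the calibration is good to about 2 mm. A picture is of the moment at which its call begins. There is no depth.
- robot.close_job(): hands the job in; it is judged then, once.
The state is a dict: "t": time; "q": joint angles; "dq": joint speeds; "joint_torque": joint torques, N m; "tool_pos": TCP position; "orientation": TCP orientation; "force": force on the tool from outside, world axes, zero at the start; "wrist_torque": the same for the moment, N m; "opening": finger opening in m; "gripper_force": force on a finger pad.
Only numpy, scipy, OpenCV 4.12 (cv2) and the standard library are available. Lean on these libraries where they do the work, as an engineer would, in place of code of your own. Each camera call takes 0.05 s, during which the arm holds its last target. There are 200 camera calls.

TASK

The watch case press is finished with: put its four dies back on the die rack in order of size, each over the pin of the seat whose felt disc is as wide as the die, so that the row runs from smallest to largest and every die sits flat down on its felt. Let go of all of them, and leave the two watch cases that lie nearby where they are.

Things in the scene. Friction and masses are not known exactly. Their poses are not given: they have to be found in the camera images.
- die_22: the smallest press die: a natural white plastic disc 22 mm in diameter and 25 mm high, with a plain 12 mm hole right through along its z axis; both faces are alike. Loose, 10 to 50 g. At the start it stands flat on the dark green bench mat (2 mm thick), hole upright, at least 25 mm clear of the other dies. Origin: centre of its underside, z up.
- die_29: the second smallest press die: a blue plastic disc 29 mm in diameter and 25 mm high, with a plain 12 mm hole right through along its z axis; both faces are alike. Loose, 10 to 50 g. At the start it stands flat on the dark green bench mat (2 mm thick), hole upright, at least 25 mm clear of the other dies. Origin: centre of its underside, z up.
- die_36: the second largest press die: a red plastic disc 36 mm in diameter and 25 mm high, with a plain 12 mm hole right through along its z axis; both faces are alike. Loose, 10 to 50 g. At the start it stands flat on the dark green bench mat (2 mm thick), hole upright, at least 25 mm clear of the other dies. Origin: centre of its underside, z up.
- die_43: the largest press die: a black plastic disc 43 mm in diameter and 25 mm high, with a plain 12 mm hole right through along its z axis; both faces are alike. Loose, 10 to 50 g. At the start it stands flat on the dark green bench mat (2 mm thick), hole upright, at least 25 mm clear of the other dies. Origin: centre of its underside, z up.
- seat_22: smallest seat of the die rack, at one end of the row: a green felt disc 22 mm across, with an upright steel pin at its centre, 6.4 mm thick, 18.5 mm high, top 6 mm tapered. Origin: centre of the felt's top, 15 mm above the bench; y along the row towards the widest seat, z up. The rack: a fixed wooden strip 220x62x14 mm, turned any way, seats in a row 54 mm apart.
- seat_29: second smallest seat of the die rack, second in the row: a green felt disc 29 mm across, with an upright steel pin at its centre, 6.4 mm thick, 18.5 mm high, top 6 mm tapered. Origin: centre of the felt's top, 15 mm above the bench; y along the row towards the widest seat, z up. Fixed to the rack (see seat_22).
- seat_36: second largest seat of the die rack, third in the row: a green felt disc 36 mm across, with an upright steel pin at its centre, 6.4 mm thick, 18.5 mm high, top 6 mm tapered. Origin: centre of the felt's top, 15 mm above the bench; y along the row towards the widest seat, z up. Fixed to the rack (see seat_22).
- seat_43: largest seat of the die rack, at the other end: a green felt disc 43 mm across, with an upright steel pin at its centre, 6.4 mm thick, 18.5 mm high, top 6 mm tapered. Origin: centre of the felt's top, 15 mm above the bench; y along the row towards the widest seat, z up. Fixed to the rack (see seat_22).
- gold_case: bystander: a loose gold watch case 34x25x10 mm lying on the bench, to be left alone. Origin: centre of its underside.
- chrono_case: bystander: a loose round grey watch case with a black dial, 37 mm across and 10 mm high, lying on the bench, to be left alone. Origin: centre of its underside.
There are look-alikes about, which are no part of the job. What is shaped like the die_43 but pink or yellow is not meant.

How it is judged:
At the end, for the whole second after the job is handed in: Each die is over the pin of the seat of its own width (centres within 6 mm), lying flat (within 0.12 rad) with its lower face on the felt (within 4 mm), either face up, at rest and released (horizontal distance between die_22 and seat_22 below 0.006 m and angle between the z axis of die_22 and the z axis of seat_22, either way round below 0.12 rad and linear speed of each of die_22, die_29, die_36, die_43 below 0.02 m/s and angular speed of each of die_22, die_29, die_36, die_43 below 0.3 rad/s and (z of die_22 in the frame of seat_22 between -0.004 and 0.004 m or (z of die_22 in the frame of seat_22 between 0.021 and 0.029 m and angle between die_22's own z axis and vertical above 2.5 rad)) and horizontal distance between die_29 and seat_29 below 0.006 m and angle between the z axis of die_29 and the z axis of seat_29, either way round below 0.12 rad and (z of die_29 in the frame of seat_29 between -0.004 and 0.004 m or (z of die_29 in the frame of seat_29 between 0.021 and 0.029 m and angle between die_29's own z axis and vertical above 2.5 rad)) and horizontal distance between die_36 and seat_36 below 0.006 m and angle between the z axis of die_36 and the z axis of seat_36, either way round below 0.12 rad and (z of die_36 in the frame of seat_36 between -0.004 and 0.004 m or (z of die_36 in the frame of seat_36 between 0.021 and 0.029 m and angle between die_36's own z axis and vertical above 2.5 rad)) and horizontal distance between die_43 and seat_43 below 0.006 m and angle between the z axis of die_43 and the z axis of seat_43, either way round below 0.12 rad and (z of die_43 in the frame of seat_43 between -0.004 and 0.004 m or (z of die_43 in the frame of seat_43 between 0.021 and 0.029 m and angle between die_43's own z axis and vertical above 2.5 rad))); the robot touches nothing.
It fails at once if the gold watch case is moved by more than 20 mm (distance of gold_case from where it was at the start of the episode above 0.02 m).
It fails at once if the grey watch case is moved by more than 20 mm (distance of chrono_case from where it was at the start of the episode above 0.02 m).
It also fails if it takes over 96 s, if anything falls off the work surface, if the arm or the gripper's body presses on something with over 40 N, if the wrist force passes 120 N, or if a joint passes its speed limit or range.

## Working session

There is one attempt and no reset: what is moved stays moved. The work goes in short steps, Python scripts to look and compute and a tool call to move; the robot and the scene stay as the last step left them, time stands still between calls to the robot, and variables do not carry over. Pictures are saved under pics/ and viewed, at most 14 in all, crops included, and the job is handed in when it is done.

Besides the shell and the picture viewer there is one more tool, called after ">>>" as name(argument=value, ...), one argument or row to a line, values as JSON. play_rows: Moves the arm, as the interface text tells. Its arguments: {"type":"object","properties":{"deltas":{"type":"array"},"newtons":{"type":"number"}},"required":["deltas"]}

```bash
mkdir -p pics; cat > h.py <<'E'
import numpy as np, cv2
from plant import robot
def cam(n):
    return robot.read_camera(n)
def ray(c,uv):
    p=cv2.undistortPoints(np.array([[uv]],float),np.array(c["mtx"]),np.array(c["D"])).ravel()
    d=np.array(c["rotation"])@np.array([p[0],-p[1],-1.]); return np.array(c["eye"]),d/np.linalg.norm(d)
def plane(c,uv,z):
    e,d=ray(c,uv); return e+d*(z-e[2])/d[2]
def tri(c1,u1,c2,u2):
    e1,d1=ray(c1,u1); e2,d2=ray(c2,u2)
    s=np.linalg.lstsq(np.c_[d1,-d2],e2-e1,rcond=None)[0]
    a=e1+s[0]*d1;b=e2+s[1]*d2
    return (a+b)/2,np.linalg.norm(a-b)
def proj(c,P):
    R=np.array(c["rotation"]);q=R.T@(np.array(P)-np.array(c["eye"]));q=q*[1,-1,-1]
    return cv2.projectPoints(q.reshape(1,1,3),np.zeros(3),np.zeros(3),np.array(c["mtx"]),np.array(c["D"]))[0].ravel()
E
python3 - <<'E'
from h import *
import pickle
np.set_printoptions(precision=4,suppress=True)
for n in("scene","top"):
    c=cam(n); cv2.imwrite(f"pics/{n}0.png",c["pixels"]); pickle.dump(c,open(n+".pkl","wb"))
    print(n,c["eye"],c["rotation"],c["mtx"],c["D"])
print(robot.read_state())
E
```

```text
scene [-0.1479 -0.3686  0.6626] [ 0.7849 -0.497  -1.0008] [[367.8834   0.     314.3703]
 [  0.     367.8834 197.887 ]
 [  0.       0.       1.    ]] [-0.0749  0.      0.      0.      0.    ]
top [0.3355 0.0069 0.9751] [ 0.1471 -0.1616 -1.5765] [[378.3759   0.     319.4311]
 [  0.     378.3759 199.6108]
 [  0.       0.       1.    ]] [-0.0066  0.      0.      0.      0.    ]
{'t': 0.1, 'q': array([ 1.1036,  0.1311,  1.4891,  0.    ,  1.523 , -0.0854]), 'dq': array([ 0.0006, -0.0026, -0.0013, -0.001 ,  0.0007,  0.    ]), 'joint_torque': array([  0.0013, -56.1348, -49.3093,   0.0771,   0.0293,   0.    ]), 'tool_pos': array([0.2233, 0.5564, 0.2177]), 'orientation': array([-0.596 , -3.0841,  0.0025]), 'force': array([ 0.2941,  0.3459, -0.9617]), 'wrist_torque': array([0.0077, 0.0625, 0.0394]), 'gripper_force': 0.0, 'opening': 0.09307533147870628}
```

View pics/scene0.png

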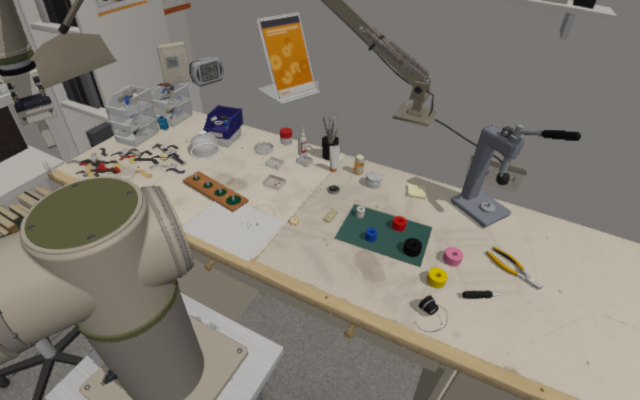

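View pics/top0.png

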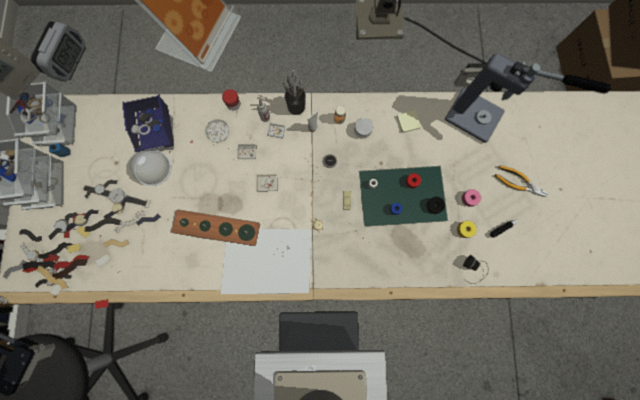

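```bash
sed -i 's/np.array(c\["rotation"\])/cv2.Rodrigues(np.array(c["rotation"],float))[0]/' h.py
python3 - <<'E'
from h import *
import pickle
t=pickle.load(open("top.pkl","rb"));s=pickle.load(open("scene.pkl","rb"))
f=lambda c,x,y,w,h,k:cv2.resize(c["pixels"][y:y+h,x:x+w],None,fx=k,fy=k,interpolation=cv2.INTER_NEAREST)
a=np.zeros((600,800,3),np.uint8)
for im,x,y in((f(t,355,160,100,70,4),0,0),(f(t,165,200,100,50,4),400,0),(f(s,330,195,110,70,4),0,290),(f(s,175,165,80,50,4),445,290)):
    im=im[:600-y,:800-x];a[y:y+im.shape[0],x:x+im.shape[1]]=im
cv2.imwrite("pics/crop1.png",a)
# sanity: project base-plane points
for P in([.5,0,0],[.35,.3,.0]): print(proj(t,P),proj(s,P))
E
```

```text
[318.28854935 210.62028201] [300.61988713 213.63194585]
[200.36817084 270.36031385] [178.38105754 209.74030864]
```

View pics/crop1.png

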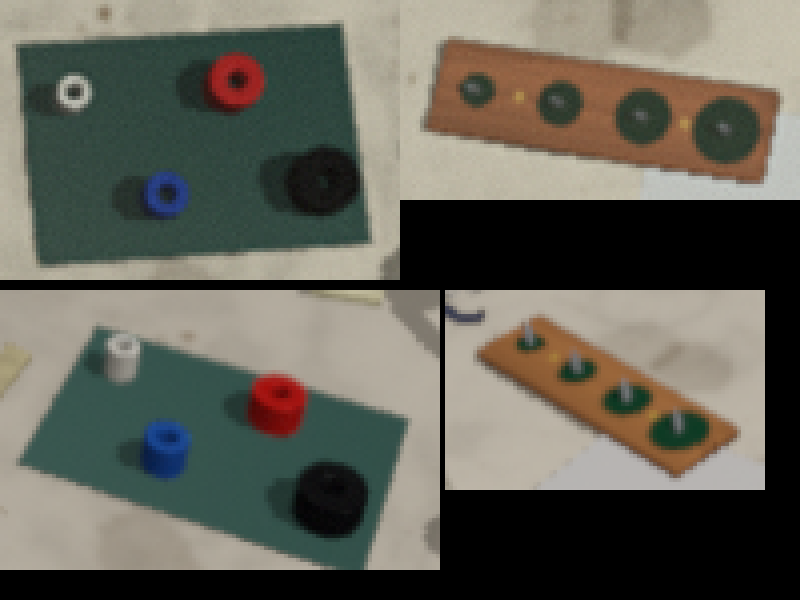

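```bash
cat > meas.py <<'E'
from h import *
import sys
def blob(hsv,fn,box,k=1):
    x,y,w,h=box; m=fn(hsv[y:y+h,x:x+w].astype(int)).astype(np.uint8)*255
    cs,_=cv2.findContours(m,cv2.RETR_EXTERNAL,cv2.CHAIN_APPROX_NONE)
    c=max(cs,key=cv2.contourArea); f=np.zeros_like(m); cv2.drawContours(f,[cv2.convexHull(c)],-1,255,-1)
    M=cv2.moments(f,True); return np.array([M["m10"]/M["m00"]+x,M["m01"]/M["m00"]+y]),M["m00"]
H=lambda a:a[...,0];S=lambda a:a[...,1];V=lambda a:a[...,2]
F={'22':lambda a:(V(a)>130)&(S(a)<60),'29':lambda a:(H(a)>105)&(H(a)<130)&(S(a)>150),
 '36':lambda a:((H(a)<8)|(H(a)>172))&(S(a)>150),'43':lambda a:(V(a)<36)}
G=lambda a:(H(a)>50)&(H(a)<95)&(S(a)>70)
def hsv(c):return cv2.cvtColor(c["pixels"],cv2.COLOR_BGR2HSV)
E
python3 - <<'E'
from meas import *
import pickle
np.set_printoptions(precision=4,suppress=True)
t=pickle.load(open("top.pkl","rb"));s=pickle.load(open("scene.pkl","rb"));ht,hs=hsv(t),hsv(s)
bt={'22':(366,175,16,16),'29':(383,198,28,20),'36':(400,168,28,26),'43':(421,192,28,26)}
bs={'22':(353,203,14,18),'29':(362,225,20,24),'36':(388,213,24,26),'43':(400,236,24,26)}
print(ht[205,425:446,2],ht[205,421,2],ht[183,366:384])
for k in F:
    a,A=blob(ht,F[k],bt[k]);b,B=blob(hs,F[k],bs[k]); p,e=tri(t,a,s,b)
    print(k,a,A,b,B,'tri',p,e,'T',plane(t,a,.0145)[:2],'S',plane(s,b,.0145)[:2])
gt={'22':(178,216,14,14),'29':(196,217,18,18),'36':(216,218,20,22),'43':(235,220,24,24)}
gs={'22':(189,172,16,14),'29':(200,177,15,18),'36':(213,184,18,20),'43':(225,192,22,24)}
T=[];Q=[]
for k in gt:
    a,A=blob(ht,G,gt[k]);b,B=blob(hs,G,gs[k]); p,e=tri(t,a,s,b)
    T.append(plane(t,a,.015)[:2]);Q.append(plane(s,b,.015)[:2])
    print(k,a,A,b,B,'tri',p,e,'T',T[-1],'S',Q[-1])
for X in(np.array(T),np.array(Q)):
    m=X.mean(0);u=np.linalg.svd(X-m)[2][0];u*=np.sign(u@(X[3]-X[0]));pr=(X-m)@u
    fit=m+np.outer([-.081,-.027,.027,.081],u)
    print('u',u,np.degrees(np.arctan2(u[1],u[0])),'sp',np.diff(pr));print(fit)
E
```

```text
[41 25 22 23 22 23 22 23 22 27 38 34 15 15 21 24 21 21 20 32 88] 42 [[ 75  59  52]
 [ 67  43  53]
 [ 56  28  64]
 [ 30  13 121]
 [ 27  14 182]
 [ 40  17 135]
 [ 64  32  63]
 [ 56  37  48]
 [ 25  26  60]
 [ 27  21 120]
 [ 33  14 183]
 [ 55  19 149]
 [ 76  50  87]
 [ 81  79  68]
 [ 77  75  71]
 [ 78  72  71]
 [ 79  70  69]
 [ 81  71  72]]
22 [373.1887 182.434 ] 53.0 [360.2932 208.0226] 133.0 tri [ 0.5676 -0.1427  0.0291] 0.0013939355116991657 T [ 0.5707 -0.1443] S [ 0.5846 -0.138 ]
29 [396.0421 208.    ] 95.0 [370.6503 234.3566] 143.0 tri [ 0.5018 -0.2001  0.0161] 0.0006086671273708633 T [ 0.5023 -0.2007] S [ 0.5032 -0.1995]
36 [413.     180.0296] 169.0 [398.7079 223.3146] 178.0 tri [ 0.5761 -0.2492  0.015 ] 0.0003391410460878951 T [ 0.5762 -0.2492] S [ 0.5769 -0.2492]
43 [434.6537 204.9339] 257.0 [411.9685 247.0524] 286.0 tri [ 0.51   -0.3029  0.0143] 0.0030216738906420717 T [ 0.5092 -0.3014] S [ 0.511  -0.3041]Traceback (most recent call last):
  File "<stdin>", line 15, in <module>
  File "meas.py", line 6, in blob
    c=max(cs,key=cv2.contourArea); f=np.zeros_like(m); cv2.drawContours(f,[cv2.convexHull(c)],-1,255,-1)
ValueError: max() iterable argument is empty
```

```bash
cat > seat.py <<'E'
from meas import *
import pickle
np.set_printoptions(precision=4,suppress=True)
t=pickle.load(open("top.pkl","rb"));s=pickle.load(open("scene.pkl","rb"));ht,hs=hsv(t),hsv(s)
F['22']=lambda a:(V(a)>95)&(S(a)<60)
a,A=blob(ht,F['22'],(367,176,13,13));b,B=blob(hs,F['22'],(355,205,11,17));p,e=tri(t,a,s,b)
print('22',a,A,b,B,'tri',p,e,'T',plane(t,a,.0145)[:2],'S',plane(s,b,.0145)[:2])
print(ht[232,235:258].T, ht[232,228],hs[208,200:214].T)
gt={'22':(178,216,14,14),'29':(196,217,18,18),'36':(216,218,20,22),'43':(235,220,24,24)}
gs={'22':(189,172,16,14),'29':(200,177,15,18),'36':(213,184,18,20),'43':(225,192,22,24)}
G=lambda a:((H(a)>35)&(H(a)<100))|(V(a)<70)
T=[];Q=[]
for k in gt:
    a,A=blob(ht,G,gt[k]);b,B=blob(hs,G,gs[k]); p,e=tri(t,a,s,b)
    T.append(plane(t,a,.015)[:2]);Q.append(plane(s,b,.015)[:2])
    print(k,a,A,b,B,'tri',p,e,'T',T[-1],'S',Q[-1])
for X in(np.array(T),np.array(Q)):
    m=X.mean(0);u=np.linalg.svd(X-m)[2][0];u*=np.sign(u@(X[3]-X[0]));pr=(X-m)@u
    fit=m+np.outer([-.081,-.027,.027,.081],u)
    print('u',u,np.degrees(np.arctan2(u[1],u[0])),'sp',np.diff(pr));print(fit)
E
python3 seat.py
```

```text
22 [373.0959 182.4521] 73.0 [360.4958 210.7479] 119.0 tri [ 0.57   -0.1438  0.0182] 0.0006746495068317851 T [ 0.5707 -0.1441] S [ 0.5744 -0.1428]
[[ 14  15  14  24  60  64  56  46  54  47  60  60  68  60  60  62  56  58
   64  26  12  11  12]
 [141 133 133  82  55  63  64  52  48  27  11   3  13  43  57  52  63  56
   57  62 120 131 126]
 [154 161 140  78  60  65  56  54  53  65  90  93  79  65  63  64  65  64
   63  66 108 127 123]] [60 54 61] [[ 21  20  20  20  18  18  15  18  15  15  12  15  18  12]
 [ 27  27  27  27  25  19  11   7   6   6   7   6   7   7]
 [187 187 187 186 182 176 178 182 182 182 183 182 182 183]]
22 [183.75 222.  ] 48.0 [195.7647 177.7059] 17.0 tri [0.4718 0.3433 0.0156] 0.0006688810306214732 T [0.4717 0.3438] S [0.4725 0.3436]
29 [204.5059 225.4706] 85.0 [207.6    184.9429] 35.0 tri [0.4626 0.2902 0.0142] 0.0010866808888365088 T [0.4622 0.2904] S [0.4622 0.289 ]
36 [225.2164 228.8881] 134.0 [220.0606 191.9545] 66.0 tri [0.4534 0.2367 0.0153] 0.0016378258831907559 T [0.4529 0.2374] S [0.4541 0.2363]
43 [246.19 232.28] 200.0 [233.0857 199.8476] 105.0 tri [0.4441 0.1835 0.0144] 0.0013901064914623555 T [0.4436 0.1839] S [0.444  0.1824]
u [-0.1728 -0.985 ] -99.94797276558351 sp [0.0542 0.0538 0.0543]
[[0.4716 0.3437]
 [0.4623 0.2905]
 [0.4529 0.2373]
 [0.4436 0.1841]]
u [-0.1719 -0.9851] -99.90055423327529 sp [0.0556 0.0533 0.0548]
[[0.4721 0.3426]
 [0.4629 0.2894]
 [0.4536 0.2362]
 [0.4443 0.183 ]]
```

>>> play_rows(
  deltas=[0,0,0,7,93,0,0,0,7,93,0,0,0,7,93,0,0,0,7,93,0,0,0,7,93,0,0,0,7,93,0,0,0,7,93,0,0,0,7,93,0,0,0,7,93,0,0,0,7,93],
  newtons=15,
)

```text
t: 0.93
tool_pos: [0.2234, 0.5565, 0.218]
orientation: [2.264, 2.178, -0.002]
force: [-0.9, 0.5, -0.4]
opening: 0.0932
gripper_force: 0.0
```

```bash
cat > go.py <<'E'
from h import *
import sys
np.set_printoptions(precision=4,suppress=True)
def go(x,y,z,yaw=-9.93):
    st=robot.read_state();R=cv2.Rodrigues(np.array(st["orientation"],float))[0]
    d=np.array([x,y,z])-st["tool_pos"]; cur=np.degrees(np.arctan2(R[1,1],R[0,1]))
    print("t",st["t"],"pos",st["tool_pos"],"yaw",cur,"tilt z",R[:,2],"F",st["force"],"open",st["opening"],st["gripper_force"])
    print("tool delta mm",R.T@d*1000,"turn",cur-yaw)
    r=np.radians(yaw);Rg=np.array([[-np.sin(r),np.cos(r),0],[np.cos(r),np.sin(r),0],[0,0,-1]])
    print("after turn, delta",Rg.T@d*1000)
go(*map(float,sys.argv[1:]))
E
python3 go.py .5763 -.2492 .12
```

```text
t 0.9333 pos [0.2234 0.5565 0.218 ] yaw -2.2190179892558 tilt z [-0.0005 -0.001  -1.    ] F [-0.8554  0.5189 -0.3759] open 0.09322402519742894 0.0
tool delta mm [-791.3431  383.898    98.6338] turn 7.7109820107442
after turn, delta [-732.779   486.5774   98.0183]
```

>>> play_rows(
  deltas=[0,0,0,7,75,0,0,0,0.7,75,-30,20,0,0,75,-30,20,0,0,75,-30,20,0,0,75,-30,20,0,0,75,-30,20,0,0,75,-30,20,0,0,75,-30,20,0,0,75,-30,20,0,0,75],
)

```text
t: 1.77
tool_pos: [0.3415, 0.2919, 0.2184]
orientation: [2.395, 2.034, -0.0]
force: [0.1, 0.3, 0.4]
opening: 0.0748
gripper_force: 0.0
```

>>> play_rows(
  deltas=[-30,20,0,0,75,-30,20,0,0,75,-30,20,0,0,75,-30,20,0,0,75,-30,20,0,0,75,-30,20,0,0,75,-30,20,5,0,75,-30,20,5,0,75,-30,20,5,0,75,-30,20,5,0,75],
)

```text
t: 2.6
tool_pos: [0.489, -0.0374, 0.1983]
orientation: [2.395, 2.033, 0.0]
force: [0.2, -0.2, 0.8]
opening: 0.0752
gripper_force: 0.0
```

```bash
python3 go.py .5763 -.2492 .06
```

```text
t 2.6 pos [ 0.489  -0.0374  0.1983] yaw -9.354422328612408 tilt z [ 0.0001  0.0001 -1.    ] F [ 0.2254 -0.197   0.7646] open 0.07523434178477285 0.0
tool delta mm [-194.793   120.5634  138.3165] turn 0.5755776713875917
after turn, delta [-193.5597  122.5313  138.3187]
```

>>> play_rows(
  deltas=[-21.5,13.6,10,0.6,60,-21.5,13.6,10,0,60,-21.5,13.6,10,0,60,-21.5,13.6,15,0,60,-21.5,13.6,15,0,60,-21.5,13.6,15,0,60,-21.5,13.6,15,0,60,-21.5,13.6,15,0,60,-21.5,13.6,15,0,60,0,0,15,0,60],
)

```text
t: 3.43
tool_pos: [0.576, -0.2517, 0.0628]
orientation: [2.407, 2.016, -0.001]
force: [2.0, -0.3, -0.3]
opening: 0.0599
gripper_force: 0.0
```

```bash
python3 go.py .5763 -.2492 .005; python3 - <<'E'
from h import *
c=cam("top");s=cam("scene")
f=lambda c,x,y,w,h,k:cv2.resize(c["pixels"][y:y+h,x:x+w],None,fx=k,fy=k,interpolation=cv2.INTER_NEAREST)
cv2.imwrite("pics/a.png",np.hstack([f(c,340,130,130,110,3),f(s,330,160,130,110,3)]))
E
```

```text
t 3.4333 pos [ 0.576  -0.2517  0.0628] yaw -10.082764974869487 tilt z [ 0.0009 -0.0018 -1.    ] F [ 2.0472 -0.3263 -0.2594] open 0.05992785085205276 0.0
tool delta mm [ 2.5994 -0.2391 57.7714] turn -0.1527649748694877
after turn, delta [ 2.5078 -0.1608 57.7757]
```

View pics/a.png

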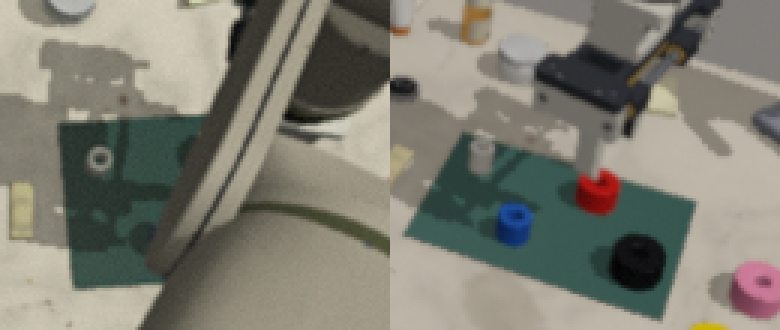

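>>> play_rows(
  deltas=[1,0,10,0,60,0,0,10,0,60,0,0,10,0,60,0,0,5,0,60,0,0,0,0,60,0,0,0,0,60],
)

```text
t: 4.03
tool_pos: [0.5752, -0.2461, 0.0284]
orientation: [-2.409, -2.016, 0.0]
force: [0.3, 0.8, 0.3]
opening: 0.0603
gripper_force: 0.0
```

```bash
python3 go.py .5763 -.2492 .005
```

```text
t 4.0333 pos [ 0.5752 -0.2461  0.0284] yaw -10.135325241683727 tilt z [-0.0006  0.0003 -1.    ] F [0.3086 0.8165 0.2799] open 0.06032963252146618 0.0
tool delta mm [-2.887   1.662  23.3919] turn -0.20532524168372746
after turn, delta [-2.8884  1.6371 23.3935]
```

>>> play_rows(
  deltas=[-2.9,1.6,6,0,60,0,0,6,0,60,0,0,6,0,60,0,0,5,0,60,0,0,0,0,60,0,0,0,0,60,0,0,0,0,48,0,0,0,0,40,0,0,0,0,37,0,0,0,0,30],
)

```text
t: 4.87
tool_pos: [0.5767, -0.2498, 0.006]
orientation: [2.409, 2.015, 0.0]
force: [0.1, -0.4, -0.9]
opening: 0.038
gripper_force: 0.0
```

>>> play_rows(
  deltas=[0,0,0,0,30,0,0,0,0,30,0,0,0,0,30,0,0,0,0,30],
)

```text
t: 5.2
tool_pos: [0.5766, -0.2498, 0.0059]
orientation: [2.41, 2.015, 0.0]
force: [-1.5, 0.9, 1.8]
opening: 0.0326
gripper_force: 15.0
```

```bash
python3 go.py .5763 -.2492 .005
```

```text
t 5.2 pos [ 0.5766 -0.2498  0.0059] yaw -10.177576858556051 tilt z [ 0.0003 -0.0001 -1.    ] F [-1.5032  0.9201  1.7995] open 0.03262626764483489 15.000193231293792
tool delta mm [ 0.4975 -0.3964  0.8971] turn -0.2475768585560516
after turn, delta [ 0.4991 -0.394   0.8973]
```

```bash
python3 - <<'E'
from h import *
s=cam("scene")
f=lambda c,x,y,w,h,k:cv2.resize(c["pixels"][y:y+h,x:x+w],None,fx=k,fy=k,interpolation=cv2.INTER_CUBIC)
cv2.imwrite("pics/b.png",f(s,345,170,100,90,6))
for z in(0,.019,.027):print(proj(s,[.5766,-.2498,z]))
E
```

```text
[397.96954027 227.49368736]
[399.1838014  222.18613582]
[399.7034684  219.91064342]
```

View pics/b.png

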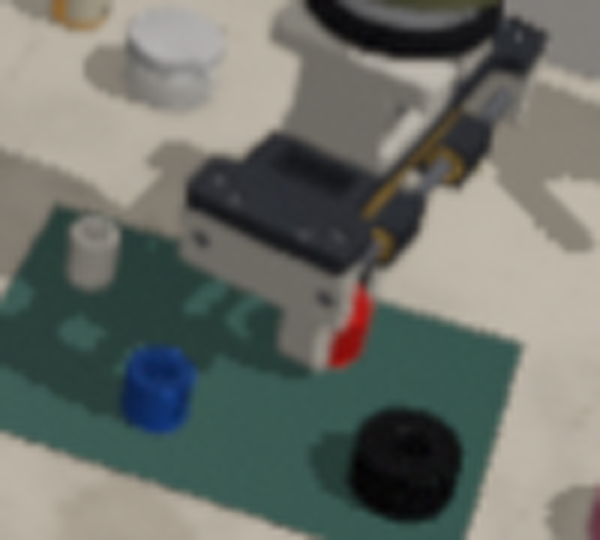

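>>> play_rows(
  deltas=[0,0,0,0,30,0,0,0,0,30,0,0,0,0,30],
  newtons=4,
)

```text
t: 5.5
tool_pos: [0.5766, -0.2498, 0.0059]
orientation: [2.409, 2.016, 0.0]
force: [-1.3, -0.5, 3.3]
opening: 0.0329
gripper_force: 4.0
```

```bash
python3 - <<'E'
from h import *
s=cam("scene")
y=np.array([.984,-.176,0]);x=np.array([.176,.984,0]);p=np.array([.5766,-.2498,.006])
for n,v in(("near in -x",-16.3*y-7.5*x),("near in +x",-16.3*y+7.5*x),("near out -x",-34*y-7.5*x),("near out +x",-34*y+7.5*x),("die right",-18*x)):
    q=(proj(s,p+v/1000)-[345,170])*6;print(n,q)
E
```

```text
near in -x [317.70731035 362.90301772]
near in +x [286.97066132 347.65068979]
near out -x [298.02941746 385.5683667 ]
near out +x [267.06102703 369.97794394]
die right [357.01290452 353.0752827 ]
```

>>> play_rows(
  deltas=[0,0,0,0,30,0,0,0,0,30,0,0,-10,0,30,0,0,-15,0,30,0,0,-15,0,30,0,0,-15,0,30,0,0,-15,0,30,0,0,-10,0,30,0,0,0,0,30,0,0,0,0,30],
  newtons=15,
)

```text
t: 6.38
tool_pos: [0.5768, -0.2498, 0.0861]
orientation: [2.409, 2.015, 0.001]
force: [-0.2, -0.0, -0.1]
opening: 0.0322
gripper_force: 15.0
```

>>> play_rows(
  deltas=[10,-4.5,0,0,30,20,-9,0,0,30,24,-10.8,0,0,30,24,-10.8,0,0,30,24,-10.8,0,0,30,24,-10.8,0,0,30,24,-10.8,0,0,30,24,-10.8,0,0,30,24,-10.8,0,0,30,24,-10.8,0,0,30],
)

```text
t: 7.22
tool_pos: [0.5154, -0.0116, 0.084]
orientation: [-2.408, -2.014, 0.003]
force: [0.1, 0.5, -0.6]
opening: 0.0322
gripper_force: 15.0
```

>>> play_rows(
  deltas=[24,-10.8,0,0,30,24,-10.8,0,0,30,24,-10.8,0,0,30,24,-10.8,0,0,30,24,-10.8,0,0,30,24,-10.8,0,0,30,24,-10.8,0,0,30,24,-10.8,0,0,30,20,-9,0,0,30,10,-4.5,0,0,30],
)

```text
t: 8.05
tool_pos: [0.4559, 0.2248, 0.0842]
orientation: [-2.407, -2.017, 0.003]
force: [0.6, -0.3, -0.4]
opening: 0.0322
gripper_force: 15.0
```

>>> play_rows(
  deltas=[0,0,0,0,30,0,0,0,0,30,0,0,0,0,30,0,0,0,0,30],
)

```text
t: 8.38
tool_pos: [0.4584, 0.2215, 0.0854]
orientation: [2.411, 2.014, -0.001]
force: [0.5, 0.2, -0.0]
opening: 0.0326
gripper_force: 15.0
```

```bash
python3 go.py .4532 .2368 .04;python3 - <<'E'
from h import *
import pickle
c=cam("top");s=cam("scene")
pickle.dump((c,s),open("held.pkl","wb"))
f=lambda c,x,y,w,h,k:cv2.resize(c["pixels"][y:y+h,x:x+w],None,fx=k,fy=k,interpolation=cv2.INTER_CUBIC)
cv2.imwrite("pics/c.png",np.hstack([f(c,165,180,100,80,4),f(s,175,145,100,80,4)]))
for z in(0.0,.078,.1):print(proj(s,[.4532,.2368,z]),proj(c,[.4532,.2368,z]))
E
```

```text
t 8.3833 pos [0.4584 0.2215 0.0854] yaw -10.245363736990537 tilt z [-0.0003 -0.0005 -1.    ] F [ 0.4672  0.1982 -0.0187] open 0.032609142211342555 14.999934059251245
tool delta mm [14.165  -7.8726 45.3943] turn -0.31536373699053755
after turn, delta [14.1845 -7.8034 45.4001]
[220.45516899 196.1931645 ] [226.83007507 229.45374995]
[216.48925779 173.92976988] [219.2344042  225.59707046]
[215.31115333 167.25702526] [216.85328408 224.38795794]
```

View pics/c.png

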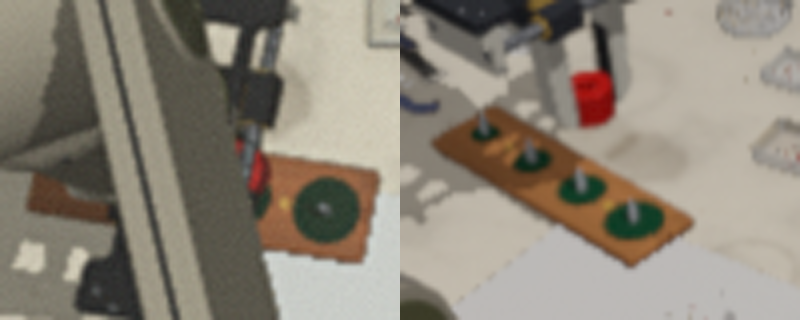

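```bash
cat > hull.py <<'E'
from meas import *
import pickle
def hull(c,ctr,r,z0):
    th=np.linspace(0,2*np.pi,60)
    return np.array([proj(c,[ctr[0]+r*np.cos(a),ctr[1]+r*np.sin(a),z]) for z in(z0,z0+.025) for a in th])
E
python3 - <<'E'
from hull import *
np.set_printoptions(precision=2,suppress=True)
c,s=pickle.load(open("held.pkl","rb"))
for nm,cc,box in(("scene",s,(300,150,40,40)),("scene",s,(310,158,25,22)),("top",c,(222,212,14,22))):
    pass
p=[.4584,.2215]
for nm,cc,box in(("scene",s,(175,145,100,80)),("top",c,(222,205,20,30))):
    x,y,w,h=box;m=F['36'](hsv(cc)[y:y+h,x:x+w].astype(int));v,u=np.nonzero(m)
    H_=hull(cc,p,.018,.0815)
    print(nm,"obs u",u.min()+x,u.max()+x,"v",v.min()+y,v.max()+y,"pred",H_.min(0),H_.max(0))
x=np.array([.173,.985])
for d in(-.015,-.005,.005): print(d,hull(s,p+d*x,.018,.0815).min(0),hull(s,p+d*x,.018,.0815).max(0))
E
```

```text
scene obs u 218 227 v 162 175 pred [213.85 162.12] [228.64 177.41]
top obs u 227 231 v 218 227 pred [215.04 214.01] [232.99 230.71]
-0.015 [217.56 164.09] [232.4  179.52]
-0.005 [215.08 162.77] [229.89 178.11]
0.005 [212.63 161.48] [227.41 176.72]
```

```bash
python3 - <<'E'
from hull import *
np.set_printoptions(precision=2,suppress=True)
s=pickle.load(open("scene.pkl","rb"));t=pickle.load(open("top.pkl","rb"))
for cc,(x,y,w,h) in((s,(388,210,24,30)),(t,(400,168,28,26))):
    m=F['36'](hsv(cc)[y:y+h,x:x+w].astype(int));v,u=np.nonzero(m)
    H_=hull(cc,(.5763,-.2492),.018,.002)
    print("obs u",u.min()+x,u.max()+x,"v",v.min()+y,v.max()+y,"pred",H_.min(0),H_.max(0))
E
```

```text
obs u 392 406 v 217 230 pred [390.96 215.24] [406.47 231.75]
obs u 406 420 v 173 187 pred [405.07 172.09] [421.16 187.75]
```

>>> play_rows(
  deltas=[4.2,-1.8,5,-0.3,30,5,-3,5,0,30,5,-3,5,0,30,0,0,6,0,30,0,0,6,0,30,0,0,6,0,30,0,0,0,0,30,0,0,0,0,30,0,0,0,0,30,0,0,0,0,30],
)

```text
t: 9.32
tool_pos: [0.4534, 0.238, 0.0531]
orientation: [2.404, 2.022, 0.001]
force: [-0.8, 0.2, -0.0]
opening: 0.0325
gripper_force: 15.0
```

```bash
python3 go.py .4532 .2368 .018;python3 - <<'E'
from hull import *
np.set_printoptions(precision=2,suppress=True)
c=cam("top");s=cam("scene");pickle.dump((c,s),open("held2.pkl","wb"))
p=robot.read_state()["tool_pos"]
x=np.array([.172,.985]);y=np.array([.985,-.172])
for nm,cc,box in(("scene",s,(205,165,30,35)),("top",c,(205,205,35,40))):
    X,Y,w,h=box;m=F['36'](hsv(cc)[Y:Y+h,X:X+w].astype(int));v,u=np.nonzero(m)
    for d in(0,.004):
        H_=hull(cc,p[:2]+d*x,.018,p[2]-.0038)
        print(nm,d,"obs u",u.min()+X,u.max()+X,"v",v.min()+Y,v.max()+Y,"pred",H_.min(0),H_.max(0))
f=lambda c,x,y,w,h,k:cv2.resize(c["pixels"][y:y+h,x:x+w],None,fx=k,fy=k,interpolation=cv2.INTER_CUBIC)
cv2.imwrite("pics/d.png",np.hstack([f(c,195,200,60,50,6),f(s,190,160,60,50,6)]))
E
```

```text
t 9.3167 pos [0.4534 0.238  0.0531] yaw -9.883039267126664 tilt z [ 0.0007  0.0003 -1.    ] F [-0.8463  0.1627 -0.0271] open 0.032494065808729364 14.999935477694635
tool delta mm [-1.2674 -0.0286 35.059 ] turn 0.04696073287333569
after turn, delta [-1.254  -0.0044 35.0595]
scene 0 obs u 214 223 v 171 185 pred [209.69 171.1 ] [224.23 186.16]
scene 0.004 obs u 214 223 v 171 185 pred [208.74 170.58] [223.27 185.6 ]
top 0 obs u 219 226 v 220 231 pred [211.57 218.28] [229.02 234.34]
top 0.004 obs u 219 226 v 220 231 pred [209.93 218.01] [227.42 234.08]
```

View pics/d.png

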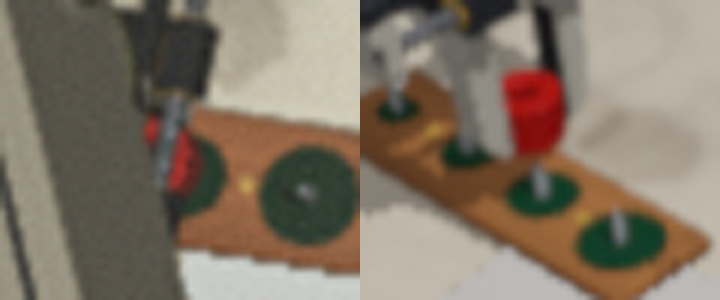

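```bash
python3 - <<'E'
from hull import *
np.set_printoptions(precision=2,suppress=True,linewidth=200)
c,s=pickle.load(open("held2.pkl","rb"));p=np.array([.4534,.238,.0531])
x=np.array([.172,.985]);y=np.array([.985,-.172])
for d in(-.003,0,.003,.006):
    print(d,proj(s,[*(p[:2]+d*x),p[2]-.0038+.025]))
print(s["pixels"][169:188,209:228,2])
s0=pickle.load(open("scene.pkl","rb"));print(proj(s0,[.5763,-.2492,.027]));print(s0["pixels"][214:234,388:410,2])
E
```

```text
-0.003 [217.11 175.28]
0 [216.39 174.87]
0.003 [215.67 174.47]
0.006 [214.95 174.07]
[[ 99 103 121 130 126 129 131 137 156 163 125  51  21  41 101 134 143 146 159]
 [101 103 124 133 126 128 131 134 137 136 107  58  25  35  87 130 143 146 161]
 [115 116 132 138 132 134 144 153 154 152 134  94  60  45  77 127 142 146 160]
 [135 133 142 138 140 153 162 169 169 168 160 143 132  99  82 126 142 145 157]
 [142 143 144 140 152 168 173 172 168 164 164 165 164 147 110 124 141 145 156]
 [143 144 144 144 151 162 164 159 150 143 151 163 168 165 127 119 138 145 154]
 [143 144 144 144 142 143 139 135 129 125 145 163 168 167 127 111 135 144 152]
 [137 144 144 144 144 146 146 145 149 149 159 166 168 158 120 102 132 145 156]
 [130 143 144 144 145 155 160 160 164 166 169 166 157 140 113  99 131 148 163]
 [129 146 144 144 142 150 158 161 161 157 156 152 138 127 114  99 133 157 169]
 [128 144 144 144 143 137 137 143 144 139 133 134 131 126 116 116 150 168 173]
 [119 136 143 144 143 128 119 126 130 132 132 132 130 125 120 139 165 173 172]
 [110 129 143 144 143 131 121 124 128 130 132 133 130 125 124 149 1
[... 1623 characters left out ...]
5  88  93  98 104 111 117 121 127 128 125 105  70  54  51  50]
 [ 44  37  37  49  68  81  87  90  93 100 106 111 117 121 125 126 123  99  65  51  53  51]
 [ 50  44  39  43  57  75  87  92  97 102 108 114 119 123 126 126 116  88  59  53  51  51]
 [ 53  51  49  49  50  64  82  92  99 104 111 115 119 124 126 124 104  71  55  52  52  51]
 [ 54  53  52  52  52  57  68  81  98 107 110 115 118 121 122 110  82  58  52  53  52  50]
 [ 53  53  53  52  52  54  57  62  72  81  87  90  90  87  84  76  61  54  52  52  50  51]
 [ 54  53  53  54  53  53  53  54  56  58  61  62  62  58  57  55  53  53  54  51  51  52]
 [ 53  53  53  53  53  51  53  53  53  52  53  53  52  52  52  52  53  52  53  52  52  52]]
```

>>> play_rows(
  deltas=[-1.8,0,5,0,30,0,0,5,0,30,0,0,2,0,30,0,0,2,0,30,0,0,2,0,30,0,0,2,0,30,0,0,2,0,30,0,0,2,0,30,0,0,0,0,30,0,0,0,0,30],
)

```text
t: 10.25
tool_pos: [0.4526, 0.2362, 0.0305]
orientation: [-2.404, -2.022, 0.0]
force: [0.2, -0.3, 0.6]
opening: 0.0327
gripper_force: 15.0
```

```bash
python3 go.py .4532 .2363 .0189
```

```text
t 10.25 pos [0.4526 0.2362 0.0305] yaw -9.874257930160935 tilt z [-0.0002 -0.0001 -1.    ] F [ 0.2331 -0.3054  0.6258] open 0.0326934306195551 14.999937813590805
tool delta mm [ 0.2264  0.5487 11.6104] turn 0.05574206983906471
after turn, delta [ 0.2257  0.546  11.6105]
```

>>> play_rows(
  deltas=[0.2,0.5,2,0,30,0,0,2,0,30,0,0,2,0,30,0,0,2,0,30,0,0,2,0,30,0,0,1,0,30,0,0,0,0,30,0,0,0,0,30],
)

```text
t: 10.92
tool_pos: [0.4531, 0.2363, 0.0195]
orientation: [-2.404, -2.022, 0.0]
force: [-0.0, -0.7, -0.1]
opening: 0.0324
gripper_force: 15.0
```

```bash
python3 go.py .4532 .2363 .0189
```

```text
t 10.9167 pos [0.4531 0.2363 0.0195] yaw -9.876561051503407 tilt z [-0.0002 -0.0001 -1.    ] F [-0.0468 -0.6622 -0.128 ] open 0.03241373516111656 14.999881106318753
tool delta mm [0.0374 0.0464 0.6243] turn 0.05343894849659314
after turn, delta [0.0374 0.0462 0.6244]
```

>>> play_rows(
  deltas=[0,0,0,0,42,0,0,0,0,52,0,0,0,0,60,0,0,0,0,60,0,0,-10,0,60,0,0,-15,0,60,0,0,-15,0,64,0,0,-15,0,64,0,0,-10,0,64,0,0,0,0,64],
)

```text
t: 11.75
tool_pos: [0.4552, 0.2371, 0.0879]
orientation: [2.403, 2.021, 0.007]
force: [0.7, -0.6, 0.2]
opening: 0.0637
gripper_force: 0.0
```

>>> play_rows(
  deltas=[-15,4,0,0,64,-27,8,0,0,64,-27,8,0,0,64,-27,8,0,0,64,-27,8,0,0,64,-27,8,0,0,64,-27,8,0,0,64,-27,8,0,0,64,-27,8,0,0,64,-27,8,0,0,64],
)

```text
t: 12.58
tool_pos: [0.4834, -0.0322, 0.0841]
orientation: [-2.404, -2.022, 0.001]
force: [0.4, -0.5, -0.4]
opening: 0.0636
gripper_force: 0.0
```

>>> play_rows(
  deltas=[-27,8,0,0,64,-27,8,0,0,64,-27,8,0,0,64,-27,8,0,0,64,-27,8,0,0,64,-27,8,0,0,64,-27,8,0,0,64,-27,8,0,0,64,-27,8,0,0,64,-15,4,0,0,64],
)

```text
t: 13.42
tool_pos: [0.5141, -0.3008, 0.0839]
orientation: [2.406, 2.02, -0.001]
force: [1.0, -0.4, -0.5]
opening: 0.0639
gripper_force: 0.0
```

>>> play_rows(
  deltas=[0,0,0,0,64,0,0,0,0,64,0,0,0,0,64,0,0,0,0,64],
)

```text
t: 13.75
tool_pos: [0.5143, -0.2969, 0.0842]
orientation: [-2.403, -2.022, 0.0]
force: [-0.7, -0.1, 0.4]
opening: 0.0642
gripper_force: 0.0
```

```bash
python3 go.py .510 -.3025 .0055; python3 - <<'E'
from hull import *
np.set_printoptions(precision=4,suppress=True)
t=cam("top");s=cam("scene");hs=hsv(s)
x,y,w,h=(205,175,30,30)
m=F['36'](hs[y:y+h,x:x+w].astype(int));v,u=np.nonzero(m)
H_=hull(s,(.4532,.2365),.018,.015)
print("red obs",u.min()+x,u.max()+x,v.min()+y,v.max()+y,H_.min(0),H_.max(0))
f=lambda c,x,y,w,h,k:cv2.resize(c["pixels"][y:y+h,x:x+w],None,fx=k,fy=k,interpolation=cv2.INTER_CUBIC)
cv2.imwrite("pics/e.png",np.hstack([f(t,165,195,100,60,4),f(s,175,155,100,60,4)]))
E
```

```text
t 13.75 pos [ 0.5143 -0.2969  0.0842] yaw -9.821545562393094 tilt z [-0.0007  0.0008 -1.    ] F [-0.7283 -0.1159  0.3891] open 0.0641841470760541 0.0
tool delta mm [-6.3413 -3.1905 78.681 ] turn 0.10845443760690543
after turn, delta [-6.2962 -3.2444 78.6825]
red obs 213 225 182 195 [211.9996 181.2217] [226.2182 196.095 ]
```

View pics/e.png

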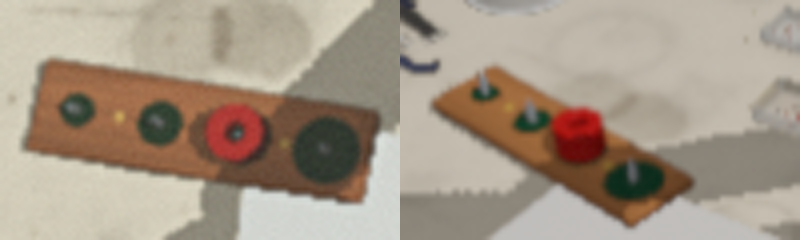

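>>> play_rows(
  deltas=[-6.3,-3.2,0,0,64,0,0,15,0,64,0,0,15,0,64,0,0,15,0,64,0,0,12,0,64,0,0,8,0,64,0,0,6,0,64,0,0,4,0,64,0,0,0,0,64,0,0,0,0,64],
)

```text
t: 14.68
tool_pos: [0.5105, -0.304, 0.01]
orientation: [2.404, 2.022, 0.0]
force: [0.4, -0.5, -0.1]
opening: 0.064
gripper_force: 0.0
```

```bash
python3 go.py .510 -.3025 .0055
```

```text
t 14.6833 pos [ 0.5105 -0.304   0.01  ] yaw -9.86982388238231 tilt z [ 0.0003 -0.0003 -1.    ] F [ 0.3629 -0.4871 -0.1291] open 0.06399447968926807 0.0
tool delta mm [ 1.3533 -0.7499  4.513 ] turn 0.06017611761769004
after turn, delta [ 1.3515 -0.7497  4.5135]
```

>>> play_rows(
  deltas=[1.3,-0.7,4.2,0,64,0,0,0,0,64,0,0,0,0,55,0,0,0,0,47,0,0,0,0,44,0,0,0,0,36,0,0,0,0,36,0,0,0,0,36,0,0,0,0,36,0,0,0,0,36],
)

```text
t: 15.52
tool_pos: [0.5099, -0.3025, 0.0056]
orientation: [2.404, 2.022, 0.0]
force: [-0.4, 1.8, 0.5]
opening: 0.0406
gripper_force: 15.0
```

```bash
python3 go.py .510 -.3025 .0055
```

```text
t 15.5167 pos [ 0.5099 -0.3025  0.0056] yaw -9.87523472130922 tilt z [ 0.0003 -0.0002 -1.    ] F [-0.3806  1.7955  0.5189] open 0.040578252093528284 15.000167498365045
tool delta mm [-0.0062  0.0748  0.1405] turn 0.054765278690780406
after turn, delta [-0.0061  0.0748  0.1404]
```

>>> play_rows(
  deltas=[0,0,-5,0,36,0,0,-10,0,36,0,0,-15,0,36,0,0,-15,0,36,0,0,-15,0,36,0,0,-10,0,36,0,0,-5,0,36,0,0,0,0,36,0,0,0,0,36],
)

```text
t: 16.27
tool_pos: [0.5098, -0.3024, 0.0804]
orientation: [2.404, 2.022, 0.0]
force: [-0.4, -0.4, -1.3]
opening: 0.0404
gripper_force: 15.0
```

>>> play_rows(
  deltas=[8,-2.5,0,0,36,17.7,-5.6,0,0,36,26,-8.3,0,0,36,26,-8.3,0,0,36,26,-8.3,0,0,36,26,-8.3,0,0,36,26,-8.3,0,0,36,26,-8.3,0,0,36,26,-8.3,0,0,36,26,-8.3,0,0,36],
)

```text
t: 17.1
tool_pos: [0.475, -0.0575, 0.0792]
orientation: [-2.403, -2.021, 0.002]
force: [-0.5, 1.2, -0.5]
opening: 0.0405
gripper_force: 15.0
```

>>> play_rows(
  deltas=[26,-8.3,0,0,36,26,-8.3,0,0,36,26,-8.3,0,0,36,26,-8.3,0,0,36,26,-8.3,0,0,36,26,-8.3,0,0,36,26,-8.3,0,0,36,26,-8.3,0,0,36,17.7,-5.6,0,0,36,8,-2.5,0,0,36],
)

```text
t: 17.93
tool_pos: [0.4414, 0.1858, 0.0793]
orientation: [-2.401, -2.024, 0.002]
force: [0.0, -0.0, -1.0]
opening: 0.0403
gripper_force: 15.0
```

>>> play_rows(
  deltas=[0,0,0,0,36,0,0,0,0,36,0,0,0,0,36,0,0,0,0,36],
)

```text
t: 18.27
tool_pos: [0.4432, 0.1825, 0.0802]
orientation: [2.406, 2.02, -0.001]
force: [0.2, -0.7, -1.0]
opening: 0.0405
gripper_force: 15.0
```

```bash
python3 go.py .444 .1836 .04
```

```text
t 18.2667 pos [0.4432 0.1825 0.0802] yaw -9.947632880212366 tilt z [-0.0003 -0.0004 -1.    ] F [ 0.1803 -0.7259 -0.9852] open 0.04053662565389746 14.999967045150697
tool delta mm [ 1.1928  0.5891 40.2163] turn -0.017632880212365976
after turn, delta [ 1.1732  0.5795 40.2171]
```

>>> play_rows(
  deltas=[1,0.6,10,0,36,0,0,14,0,36,0,0,10,0,36,0,0,3,0,36,0,0,2,0,36,0,0,2,0,36,0,0,2,0,36,0,0,2,0,36,0,0,2,0,36,0,0,0,0,36],
)

```text
t: 19.1
tool_pos: [0.4439, 0.1845, 0.0333]
orientation: [-2.404, -2.022, 0.0]
force: [0.2, -0.6, -0.7]
opening: 0.0406
gripper_force: 15.0
```

```bash
python3 go.py .444 .1834 .0186
```

```text
t 19.1 pos [0.4439 0.1845 0.0333] yaw -9.870467862630372 tilt z [-0.0001 -0.     -1.    ] F [ 0.2458 -0.5911 -0.7304] open 0.040566882698611265 14.999848930165172
tool delta mm [-1.0956  0.341  14.6586] turn 0.05953213736962759
after turn, delta [-1.0961  0.341  14.6586]
```

>>> play_rows(
  deltas=[-0.8,0,2,0,36,0,0,2,0,36,0,0,2,0,36,0,0,2,0,36,0,0,2,0,36,0,0,2,0,36,0,0,2,0,36,0,0,0.5,0,36,0,0,0,0,36,0,0,0,0,36],
)

```text
t: 19.93
tool_pos: [0.4438, 0.1838, 0.0189]
orientation: [2.404, 2.022, 0.0]
force: [-0.1, -0.1, 0.5]
opening: 0.0404
gripper_force: 15.0
```

```bash
python3 go.py .444 .1834 .0186
```

```text
t 19.9333 pos [0.4438 0.1838 0.0189] yaw -9.873005520333269 tilt z [ 0.0001  0.     -1.    ] F [-0.1162 -0.0542  0.5202] open 0.04042476713420272 14.9999407120049
tool delta mm [-0.3325  0.2383  0.3463] turn 0.05699447966673077
after turn, delta [-0.3322  0.2386  0.3463]
```

>>> play_rows(
  deltas=[0,0,0,0,48,0,0,0,0,58,0,0,0,0,64,0,0,0,0,64,0,0,-10,0,64,0,0,-15,0,64,0,0,-15,0,60,0,0,-15,0,55,0,0,-10,0,55,0,0,0,0,55],
)

```text
t: 20.77
tool_pos: [0.4458, 0.1843, 0.0871]
orientation: [2.403, 2.021, 0.007]
force: [0.3, 0.4, 0.2]
opening: 0.0551
gripper_force: 0.0
```

>>> play_rows(
  deltas=[-15,5,0,0,55,-26,8.8,0,0,55,-26,8.8,0,0,55,-26,8.8,0,0,55,-26,8.8,0,0,55,-26,8.8,0,0,55,-26,8.8,0,0,55,-26,8.8,0,0,55,-26,8.8,0,0,55,-26,8.8,0,0,55],
)

```text
t: 21.6
tool_pos: [0.4836, -0.0773, 0.0833]
orientation: [-2.404, -2.022, 0.001]
force: [0.3, 0.2, 0.4]
opening: 0.0549
gripper_force: 0.0
```

>>> play_rows(
  deltas=[-26,8.8,0,0,55,-26,8.8,0,0,55,-26,8.8,0,0,55,-26,8.8,0,0,55,-15,5,0,0,55,0,0,0,0,55,0,0,0,0,55,0,0,0,0,55,0,0,0,0,55],
)

```text
t: 22.35
tool_pos: [0.503, -0.1988, 0.0836]
orientation: [-2.403, -2.023, 0.0]
force: [0.3, 0.2, 0.3]
opening: 0.0551
gripper_force: 0.0
```

```bash
python3 go.py .5025 -.2003 .0055
```

```text
t 22.35 pos [ 0.503  -0.1988  0.0836] yaw -9.817058628960892 tilt z [-0.0006  0.0007 -1.    ] F [0.276  0.2017 0.2812] open 0.05512669952111253 0.0
tool delta mm [-1.5824 -0.1511 78.0785] turn 0.11294137103910806
after turn, delta [-1.5376 -0.2072 78.0793]
```

>>> play_rows(
  deltas=[-0.5,-0.2,15,0,55,0,0,15,0,55,0,0,15,0,55,0,0,12,0,55,0,0,8,0,55,0,0,6,0,55,0,0,3,0,55,0,0,0,0,55,0,0,0,0,55,0,0,0,0,55],
)

```text
t: 23.18
tool_pos: [0.5036, -0.2009, 0.0107]
orientation: [2.404, 2.021, 0.001]
force: [-0.3, 0.8, 0.0]
opening: 0.0551
gripper_force: 0.0
```

```bash
python3 go.py .5025 -.2003 .0055
```

```text
t 23.1833 pos [ 0.5036 -0.2009  0.0107] yaw -9.877299506252173 tilt z [ 0.0012 -0.0006 -1.    ] F [-0.3446  0.8123  0.0171] open 0.05505136569724385 0.0
tool delta mm [ 0.4184 -1.1662  5.2448] turn 0.05270049374782637
after turn, delta [ 0.4152 -1.1601  5.2465]
```

>>> play_rows(
  deltas=[0.4,-0.8,5,0,55,0,0,0,0,55,0,0,0,0,45,0,0,0,0,35,0,0,0,0,30,0,0,0,0,22,0,0,0,0,22,0,0,0,0,22,0,0,0,0,22,0,0,0,0,22],
)

```text
t: 24.02
tool_pos: [0.5023, -0.2001, 0.005]
orientation: [2.404, 2.022, 0.0]
force: [-0.0, -0.3, 1.4]
opening: 0.0258
gripper_force: 15.0
```

```bash
python3 go.py .5025 -.2003 .0055
```

```text
t 24.0167 pos [ 0.5023 -0.2001  0.005 ] yaw -9.872366914999093 tilt z [ 0. -0. -1.] F [-0.0433 -0.3037  1.3934] open 0.025821194007379308 15.000039126025513
tool delta mm [-0.1888  0.2734 -0.509 ] turn 0.0576330850009068
after turn, delta [-0.1885  0.2736 -0.509 ]
```

>>> play_rows(
  deltas=[0,0,-5,0,22,0,0,-10,0,22,0,0,-15,0,22,0,0,-15,0,22,0,0,-15,0,22,0,0,-10,0,22,0,0,-5,0,22,0,0,0,0,22,0,0,0,0,22],
)

```text
t: 24.77
tool_pos: [0.5022, -0.2001, 0.08]
orientation: [2.404, 2.022, 0.0]
force: [0.2, 0.2, -1.1]
opening: 0.0262
gripper_force: 15.0
```

```bash
python3 go.py .4626 .290 .08
```

```text
t 24.7667 pos [ 0.5022 -0.2001  0.08  ] yaw -9.873156385416861 tilt z [ 0.0003 -0.0002 -1.    ] F [ 0.192   0.2337 -1.0719] open 0.026168619293444766 14.999952198704705
tool delta mm [ 476.0183 -123.0893   -0.146 ] turn 0.0568436145831388
after turn, delta [ 475.8959 -123.5616   -0.0491]
```

>>> play_rows(
  deltas=[8.8,-2.3,0,0,22,18,-4.6,0,0,22,26.4,-6.9,0,0,22,26.4,-6.9,0,0,22,26.4,-6.9,0,0,22,26.4,-6.9,0,0,22,26.4,-6.9,0,0,22,26.4,-6.9,0,0,22,26.4,-6.9,0,0,22,26.4,-6.9,0,0,22],
)

```text
t: 25.6
tool_pos: [0.4803, 0.0469, 0.0788]
orientation: [-2.403, -2.021, 0.002]
force: [0.3, -0.8, 0.0]
opening: 0.026
gripper_force: 15.0
```

>>> play_rows(
  deltas=[26.4,-6.9,0,0,22,26.4,-6.9,0,0,22,26.4,-6.9,0,0,22,26.4,-6.9,0,0,22,26.4,-6.9,0,0,22,26.4,-6.9,0,0,22,26.4,-6.9,0,0,22,26.4,-6.9,0,0,22,18,-4.6,0,0,22,8.8,-2.3,0,0,22],
)

```text
t: 26.43
tool_pos: [0.4597, 0.2924, 0.0787]
orientation: [-2.402, -2.024, 0.003]
force: [-0.2, -0.4, 0.1]
opening: 0.026
gripper_force: 15.0
```

>>> play_rows(
  deltas=[0,0,0,0,22,0,0,0,0,22,0,0,0,0,22,0,0,0,0,22],
)

```text
t: 26.77
tool_pos: [0.4615, 0.289, 0.0797]
orientation: [2.406, 2.02, -0.001]
force: [0.0, -0.4, -0.3]
opening: 0.0261
gripper_force: 15.0
```

```bash
python3 go.py .4626 .290 .032
```

```text
t 26.7667 pos [0.4615 0.289  0.0797] yaw -9.945470929853306 tilt z [-0.0004 -0.0005 -1.    ] F [ 0.0474 -0.3784 -0.2996] open 0.026124039358851395 14.999868655577302
tool delta mm [ 1.2205  0.8796 47.6726] turn -0.015470929853306004
after turn, delta [ 1.1911  0.8644 47.6736]
```

>>> play_rows(
  deltas=[0.6,0.8,10,0,22,0,0,14,0,22,0,0,10,0,22,0,0,3,0,22,0,0,2,0,22,0,0,2,0,22,0,0,2,0,22,0,0,2,0,22,0,0,2,0,22,0,0,0,0,22],
)

```text
t: 27.6
tool_pos: [0.4623, 0.2907, 0.0328]
orientation: [-2.404, -2.022, 0.0]
force: [-0.8, 0.4, -0.4]
opening: 0.0261
gripper_force: 15.0
```

```bash
python3 go.py .4626 .290 .0182
```

```text
t 27.6 pos [0.4623 0.2907 0.0328] yaw -9.872720703153812 tilt z [-0.0001 -0.     -1.    ] F [-0.7646  0.3896 -0.3759] open 0.026081743216149485 15.000058215809986
tool delta mm [-0.6004  0.3791 14.5736] turn 0.05727929684618793
after turn, delta [-0.6005  0.3786 14.5736]
```

>>> play_rows(
  deltas=[-0.5,0.3,2,0,22,0,0,2,0,22,0,0,2,0,22,0,0,2,0,22,0,0,2,0,22,0,0,2,0,22,0,0,2,0,22,0,0,0.5,0,22,0,0,0,0,22,0,0,0,0,22],
)

```text
t: 28.43
tool_pos: [0.4626, 0.2901, 0.0184]
orientation: [-2.404, -2.022, -0.0]
force: [0.0, -0.4, -0.6]
opening: 0.0257
gripper_force: 15.0
```

```bash
python3 go.py .4626 .290 .0182
```

```text
t 28.4333 pos [0.4626 0.2901 0.0184] yaw -9.87663369213708 tilt z [ 0.  0. -1.] F [ 0.0036 -0.4144 -0.6073] open 0.02570079537741078 14.999921171693131
tool delta mm [-0.1153 -0.0085  0.2337] turn 0.053366307862919626
after turn, delta [-0.1153 -0.0084  0.2337]
```

>>> play_rows(
  deltas=[0,0,0,0,34,0,0,0,0,44,0,0,0,0,52,0,0,0,0,52,0,0,-10,0,52,0,0,-15,0,52,0,0,-15,0,48,0,0,-15,0,48,0,0,-10,0,48,0,0,0,0,48],
)

```text
t: 29.27
tool_pos: [0.4645, 0.2911, 0.0868]
orientation: [2.403, 2.021, 0.008]
force: [0.5, 0.3, 0.5]
opening: 0.0479
gripper_force: 0.0
```

```bash
python3 - <<'E'
from hull import *
np.set_printoptions(precision=4,suppress=True)
s=cam("scene");t=cam("top")
F['22']=lambda a:(V(a)>100)&(S(a)<50)
for nm,c,b in(("top",t,(367,176,13,13)),("scene",s,(354,204,12,17))):
    x,y,w,h=b;m=F['22'](hsv(c)[y:y+h,x:x+w].astype(int));print(m.astype(int))
    a,A=blob(hsv(c),F['22'],b);H_=hull(c,(.5707,-.144),.011,.002)
    print(nm,a,A,plane(c,a,.0145),cv2.contourArea(cv2.convexHull(H_.astype(np.float32))),H_.min(0),H_.max(0))
E
```

```text
[[0 0 0 0 0 0 0 0 0 0 0 0 0]
 [0 0 0 0 0 0 0 0 0 0 0 0 0]
 [0 0 0 0 0 1 1 1 0 0 0 0 0]
 [0 0 0 1 1 1 1 1 1 1 0 0 0]
 [0 0 0 1 1 1 1 1 1 1 0 0 0]
 [0 0 1 1 1 1 1 1 1 1 1 0 0]
 [0 0 1 1 1 0 0 0 1 1 1 0 0]
 [0 0 1 1 1 0 0 0 1 1 1 0 0]
 [0 0 1 1 1 1 0 1 1 1 1 0 0]
 [0 0 0 1 1 1 1 1 1 1 1 0 0]
 [0 0 0 0 1 1 1 1 1 1 0 0 0]
 [0 0 0 0 0 1 1 1 0 0 0 0 0]
 [0 0 0 0 0 0 0 0 0 0 0 0 0]]
top [373.0959 182.4521] 73.0 [ 0.5707 -0.1441  0.0145] 76.54268519161269 [368.2157 177.1673] [378.0207 187.6284]
[[1 1 1 1 1 1 1 1 1 1 1 1]
 [0 0 0 1 1 1 1 1 1 1 1 1]
 [0 0 0 1 1 1 1 1 1 1 1 1]
 [0 0 1 1 1 1 1 1 1 1 1 1]
 [0 0 1 1 1 1 1 1 1 1 1 1]
 [0 0 1 1 1 1 1 1 1 1 1 1]
 [0 0 0 1 1 1 1 1 1 1 1 0]
 [0 0 0 1 1 1 1 1 1 1 1 0]
 [0 0 0 1 1 1 1 1 1 1 1 0]
 [0 0 0 1 1 1 1 1 1 1 1 0]
 [0 0 0 1 1 1 1 1 1 1 1 0]
 [0 0 0 1 1 1 1 1 1 1 1 0]
 [0 0 0 1 1 1 1 1 1 1 0 0]
 [0 0 0 0 1 1 1 1 1 1 0 0]
 [0 0 0 0 0 1 1 0 0 0 0 0]
 [0 0 0 0 0 0 0 0 0 0 0 0]
 [0 0 0 0 0 0 0 0 0 0 0 0]]
scene [359.9574 209.9504] 141.0 [ 0.5767 -0.1403  0.0145] 92.98171994602308 [355.8686 205.4699] [365.0086 217.896 ]
```

>>> play_rows(
  deltas=[-12.5,6,0,0,48,-25.6,11.3,0,0,48,-25.6,11.3,0,0,48,-25.6,11.3,0,0,48,-25.6,11.3,0,0,48,-25.6,11.3,0,0,48,-25.6,11.3,0,0,48,-25.6,11.3,0,0,48,-25.6,11.3,0,0,48,-25.6,11.3,0,0,48],
)

```text
t: 30.2
tool_pos: [0.5262, 0.031, 0.082]
orientation: [-2.403, -2.021, 0.003]
force: [-0.5, -0.4, 0.4]
opening: 0.0481
gripper_force: 0.0
```

>>> play_rows(
  deltas=[-25.6,11.3,0,0,48,-25.6,11.3,0,0,48,-25.6,11.3,0,0,48,-25.6,11.3,0,0,48,-25.6,11.3,0,0,48,-25.6,11.3,0,0,48,-12.5,6,0,0,48,0,0,0,0,48,0,0,0,0,48,0,0,0,0,48],
)

```text
t: 31.03
tool_pos: [0.5706, -0.1427, 0.0826]
orientation: [-2.403, -2.021, 0.001]
force: [-0.5, -0.3, 0.1]
opening: 0.0481
gripper_force: 0.0
```

```bash
python3 go.py .5705 -.1442 .0055
```

```text
t 31.0333 pos [ 0.5706 -0.1427  0.0826] yaw -9.855709032868855 tilt z [-0.0015  0.0011 -1.    ] F [-0.5047 -0.2544  0.0798] open 0.04813135940982932 0.0
tool delta mm [-1.5338  0.2898 77.0845] turn 0.07429096713114447
after turn, delta [-1.473   0.1622 77.086 ]
```

>>> play_rows(
  deltas=[-0.7,0.2,15,0,48,0,0,15,0,48,0,0,15,0,48,0,0,12,0,48,0,0,8,0,48,0,0,5,0,48,0,0,3,0,48,0,0,0,0,48,0,0,0,0,48,0,0,0,0,48],
)

```text
t: 31.87
tool_pos: [0.572, -0.1449, 0.0113]
orientation: [2.404, 2.021, 0.001]
force: [0.1, 0.6, -0.7]
opening: 0.0478
gripper_force: 0.0
```

```bash
python3 go.py .5705 -.1442 .0055
```

```text
t 31.8667 pos [ 0.572  -0.1449  0.0113] yaw -9.878191121547813 tilt z [ 0.0013 -0.0004 -1.    ] F [ 0.0754  0.5752 -0.7382] open 0.04781839248920902 0.0
tool delta mm [ 0.4593 -1.639   5.8128] turn 0.051808878452186846
after turn, delta [ 0.4566 -1.6314  5.8152]
```

>>> play_rows(
  deltas=[0.5,-1.2,5.5,0,48,0,0,0,0,48,0,0,0,0,36,0,0,0,0,28,0,0,0,0,23,0,0,0,0,15,0,0,0,0,15,0,0,0,0,15,0,0,0,0,15,0,0,0,0,15],
)

```text
t: 32.7
tool_pos: [0.5704, -0.144, 0.0051]
orientation: [2.404, 2.022, 0.0]
force: [0.2, 0.1, 1.0]
opening: 0.0201
gripper_force: 15.0
```

```bash
python3 go.py .5705 -.1442 .0055
```

```text
t 32.7 pos [ 0.5704 -0.144   0.0051] yaw -9.876139657504694 tilt z [ 0.0002 -0.0001 -1.    ] F [0.1638 0.0968 0.9979] open 0.02005067094220952 15.000003199093044
tool delta mm [-0.1299  0.1651 -0.4353] turn 0.05386034249530525
after turn, delta [-0.1298  0.1651 -0.4353]
```

>>> play_rows(
  deltas=[0,0,-5,0,15,0,0,-10,0,15,0,0,-15,0,15,0,0,-15,0,15,0,0,-15,0,15,0,0,-10,0,15,0,0,-5,0,15,0,0,0,0,15,0,0,0,0,15],
)

```text
t: 33.45
tool_pos: [0.5702, -0.144, 0.0799]
orientation: [2.404, 2.022, 0.0]
force: [-0.1, 0.4, -0.7]
opening: 0.0198
gripper_force: 15.0
```

```bash
python3 go.py .4718 .3432 .08
```

```text
t 33.45 pos [ 0.5702 -0.144   0.0799] yaw -9.875599283515248 tilt z [ 0.0002 -0.0001 -1.    ] F [-0.0808  0.3981 -0.7269] open 0.019766274375353776 14.99987899325788
tool delta mm [ 463.0775 -180.5382   -0.1268] turn 0.054400716484751754
after turn, delta [ 462.9059 -180.9778   -0.0732]
```

>>> play_rows(
  deltas=[8.5,-3.3,0,0,15,17.4,-6.8,0,0,15,25.7,-10,0,0,15,25.7,-10,0,0,15,25.7,-10,0,0,15,25.7,-10,0,0,15,25.7,-10,0,0,15,25.7,-10,0,0,15,25.7,-10,0,0,15,25.7,-10,0,0,15],
)

```text
t: 34.28
tool_pos: [0.5195, 0.1012, 0.0787]
orientation: [-2.403, -2.021, 0.003]
force: [1.0, 0.9, -1.2]
opening: 0.0195
gripper_force: 15.0
```

>>> play_rows(
  deltas=[25.7,-10,0,0,15,25.7,-10,0,0,15,25.7,-10,0,0,15,25.7,-10,0,0,15,25.7,-10,0,0,15,25.7,-10,0,0,15,25.7,-10,0,0,15,25.7,-10,0,0,15,17.4,-6.8,0,0,15,8.5,-3.3,0,0,15],
)

```text
t: 35.12
tool_pos: [0.4701, 0.3452, 0.0787]
orientation: [-2.402, -2.024, 0.003]
force: [-0.2, 0.4, -1.0]
opening: 0.0197
gripper_force: 15.0
```

>>> play_rows(
  deltas=[0,0,0,0,15,0,0,0,0,15,0,0,0,0,15,0,0,0,0,15],
)

```text
t: 35.45
tool_pos: [0.4724, 0.3418, 0.0797]
orientation: [2.406, 2.02, -0.001]
force: [0.4, -0.6, 0.0]
opening: 0.0197
gripper_force: 15.0
```

```bash
python3 go.py .4718 .3432 .032
```

```text
t 35.45 pos [0.4724 0.3418 0.0797] yaw -9.949228560550319 tilt z [-0.0003 -0.0005 -1.    ] F [ 0.3518 -0.5505  0.0399] open 0.019706949011397336 14.999883407726884
tool delta mm [ 1.3002 -0.7721 47.685 ] turn -0.019228560550319074
after turn, delta [ 1.2719 -0.7829 47.6856]
```

>>> play_rows(
  deltas=[0.4,-0.6,10,0,15,0,0,14,0,15,0,0,10,0,15,0,0,3,0,15,0,0,2,0,15,0,0,2,0,15,0,0,2,0,15,0,0,2,0,15,0,0,2,0,15,0,0,0,0,15],
)

```text
t: 36.28
tool_pos: [0.4716, 0.3435, 0.0328]
orientation: [2.404, 2.022, -0.0]
force: [-0.1, -1.1, -0.4]
opening: 0.0196
gripper_force: 15.0
```

```bash
python3 go.py .4718 .3432 .0182
```

```text
t 36.2833 pos [0.4716 0.3435 0.0328] yaw -9.873357263656457 tilt z [-0.0001 -0.0001 -1.    ] F [-0.1424 -1.1166 -0.3915] open 0.01957414360372225 15.000053714029491
tool delta mm [-0.2673  0.2968 14.5788] turn 0.056642736343542666
after turn, delta [-0.2682  0.2963 14.5788]
```

>>> play_rows(
  deltas=[-0.2,0.2,2,0,15,0,0,2,0,15,0,0,2,0,15,0,0,2,0,15,0,0,2,0,15,0,0,2,0,15,0,0,2,0,15,0,0,0.5,0,15,0,0,0,0,15,0,0,0,0,15],
)

```text
t: 37.12
tool_pos: [0.4718, 0.3433, 0.0184]
orientation: [-2.404, -2.022, 0.0]
force: [0.4, 0.6, 0.2]
opening: 0.0193
gripper_force: 15.0
```

```bash
python3 go.py .4718 .3432 .0182
```

```text
t 37.1167 pos [0.4718 0.3433 0.0184] yaw -9.878310578765351 tilt z [-0. -0. -1.] F [0.4005 0.556  0.2372] open 0.01931832102177219 14.999877763912082
tool delta mm [-0.1053  0.0502  0.213 ] turn 0.05168942123464859
after turn, delta [-0.1053  0.0503  0.213 ]
```

Release, rise, and move aside so both cameras see the rack.

>>> play_rows(
  deltas=[0,0,0,0,28,0,0,0,0,38,0,0,0,0,46,0,0,0,0,46,0,0,-10,0,46,0,0,-15,0,46,0,0,-20,0,46,0,0,-20,0,46,0,0,-20,0,46,0,0,-10,0,46],
)

```text
t: 37.95
tool_pos: [0.4732, 0.3441, 0.1173]
orientation: [2.404, 2.022, 0.007]
force: [1.0, 0.4, 0.3]
opening: 0.0458
gripper_force: 0.0
```

>>> play_rows(
  deltas=[-15,0,0,0,46,-28,0,0,0,46,-28,0,0,0,46,-28,0,0,0,46,-28,0,0,0,46,-28,0,0,0,46,-28,0,0,0,46,-28,0,0,0,46,-28,0,0,0,46,-28,0,0,0,46],
)

```text
t: 38.78
tool_pos: [0.4255, 0.0791, 0.1136]
orientation: [2.404, 2.022, 0.0]
force: [0.3, -0.7, 0.0]
opening: 0.046
gripper_force: 0.0
```

>>> play_rows(
  deltas=[-28,0,0,0,46,-28,0,0,0,46,-28,0,0,0,46,-28,0,0,0,46,-28,0,0,0,46,-28,0,0,0,46,-15,0,0,0,46,0,0,0,0,46,0,0,0,0,46,0,0,0,0,46],
)

```text
t: 39.62
tool_pos: [0.3946, -0.0995, 0.1135]
orientation: [-2.404, -2.021, -0.0]
force: [-0.1, -0.3, -1.6]
opening: 0.0458
gripper_force: 0.0
```

```bash
python3 - <<'E'
from h import *
t=cam("top");s=cam("scene")
f=lambda c,x,y,w,h,k:cv2.resize(c["pixels"][y:y+h,x:x+w],None,fx=k,fy=k,interpolation=cv2.INTER_CUBIC)
a=np.hstack([f(t,165,195,100,60,4),f(s,175,155,100,60,4)]);b=np.hstack([f(t,200,140,200,90,2),f(s,260,150,200,90,2)])
cv2.imwrite("pics/f.png",np.vstack([a,b]))
E
```

```text
(no output)
```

View pics/f.png

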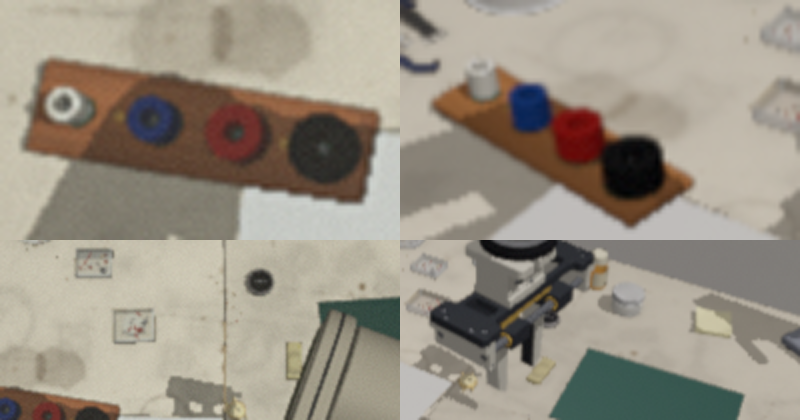

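```bash
python3 - <<'E'
from hull import *
np.set_printoptions(precision=2,suppress=True)
t=cam("top");s=cam("scene")
F['22']=lambda a:(V(a)>110)&(S(a)<50)
P={'22':(.4718,.3433),'29':(.4626,.2901),'36':(.4531,.2363),'43':(.4438,.1838)}
F['43']=lambda a:(V(a)<45)&(S(a)<90)
for k in P:
    for nm,c in(("top",t),("scene",s)):
        H_=hull(c,P[k],int(k)/2000,.015);lo=H_.min(0).astype(int)-3;hi=H_.max(0).astype(int)+4
        try:
            a,A=blob(hsv(c),F[k],(*lo,*(hi-lo)));p=plane(c,a,.0275);print(k,nm,a,"pred",proj(c,[*P[k],.0275]),"diff mm",(p[:2]-P[k])*1000,A,cv2.contourArea(cv2.convexHull(H_.astype(np.float32))))
        except Exception as e:print(k,nm,e)
E
```

```text
22 top [181.15 220.93] pred [182.23 221.27] diff mm [0.88 2.78] 75.0 92.35937735741027
22 scene [194.25 171.18] pred [194.92 174.44] diff mm [11.77 13.29] 209.0 79.1484145950526
29 top max() iterable argument is empty
29 scene [206.96 181.56] pred [206.7  181.31] diff mm [-0.55 -1.47] 81.0 120.32154476922005
36 top [222.87 227.53] pred [224.49 228.2 ] diff mm [1.73 4.13] 131.0 199.3343309556367
36 scene [219.15 188.59] pred [219.21 188.66] diff mm [0.14 0.32] 158.0 171.9959888738813
43 top [238.73 231.55] pred [245.32 231.67] diff mm [ 0.49 16.53] 11.0 267.6751636797562
43 scene [232.73 196.29] pred [232.09 196.21] diff mm [ 0.6  -1.75] 168.0 236.0117322698934
```

```bash
python3 -c "
from plant import robot
print(robot.close_job())"
```

```text
the job is handed in; nothing more can be done
None
```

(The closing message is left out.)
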